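# Load the coating pot: liner cup, strainer and bayonet lid

## Robot

A 6-joint arm with a two-finger parallel gripper is mounted at the origin on a cart in front of the work surface, level with it; the furniture and walls round the work are solid. World frame = base frame: x ahead of the robot, y to its left, z up, the work surface at z = 0. Lengths are in m, angles in degrees, forces in N, time in s.
With the tool pointing down it reaches from about 0.4 to 0.825 m from the base axis. Payload 7 kg.
Tool frame: the origin (TCP) lies midway between the tips of the shut fingers; the grasp point (between the pads) lies 19 mm behind it; z points along the fingers, y is the line along which they close (so a half turn about z gives the same grasp; the last joint's range is limited). The gripper opens to 88 mm and grips with 3 to 60 N. Pads are 19 mm wide; open, the fingers measure 130 mm over their backs; the gripper's body (78 mm by 193 mm) begins 47 mm behind the grasp point.
Start: joints at [87.038, 20.546, 0.682, 0, -70.136, -16.507], TCP at [0.225, 0.636, 0.227] pointing down, gripper open.
Joint ranges: [-176.03, 176.03], [-82.01, 121.73], [-58.28, 71.71], [-173.87, 95.51], [-174.79, -0.11], [-173.66, 173.66]. Speed limits (degrees/s): [136.94, 136.94, 172.46, 180, 180, 180].

## Interface

Orientations are given as [roll, pitch, yaw] about the fixed x, y, z axes, in that order (R = Rz(yaw) Ry(pitch) Rx(roll)).
In Python, from plant import ctrl gives the robot as it stands. The module is installed in compiled form; this text tells all that it offers.
- The arm moves only by the tool play_rows, never from a script. Its argument "commands" is a list that holds one entry, the list of rows, each a list of 7 numbers: the turn, a rotation vector about the tool's x, y, z in rad, then the shift along the tool's x, y, z in cm, then the finger opening in cm, from 0 to 8.76. In form: [[[ax, ay, az, x, y, z, grip], ...]]. A call has 1 to 8 rows; each row is the pose to reach, as a shift and turn from the pose commanded when the call began, along the tool's axes at that moment; what a row does not reach only later rows make up. A row lasts 1/12 s, in which the tool goes at most 41.7 mm and 7.16 degrees, less where a joint would pass 70% of its speed; a pose out of reach is approached as far as the arm can. A call with a gripper value outside its range is refused whole. The fingers move at their own pace and stop on an object; the grip force is fixed at half the most. Time passes only in rows, so rows that repeat a pose let the fingers close. It gives the time, the measured TCP pose, the force, the opening and the grip force at its end, in the units of the state.
- ctrl.get_obs(): the state, without advancing time (a new reading comes with each control period).
- ctrl.snapshot(name): name is "side" or "top"; returns a dict with "color" (420x560x3 uint8, red, green, blue), "camera_matrix" (3x3 intrinsics, pixels), "k1" (the pictures are not rectified: a ray, as slopes to the right and down, at radius r is drawn at 1 + k1 r^2 times it, then the intrinsics apply), "origin" and "rotation" of the camera in the world. Camera axes: x right, y down, z forward; pixel columns grow to the right and rows downward; lengths in m; the calibration is good to about 2 mm. A picture is of the moment at which its call begins. There is no depth.
- ctrl.close_job(): hands the job in; it is judged then, once.
Trained networks look in a picture, given as the dict that the camera call returned (one of the last four; its "shot" number tells which), for a name from the list of things; names that differ only in an ending like _2 or _b are one class to them, and where a whole thing is asked for, a point or a joint stands for the part that bears it (a point fixed in the world has none). Each returns a list of dicts, best first, with "conf" (0 to 1); they miss things now and then, are a little off and sometimes report something else, mostly with a low value. They report only what shows in the picture. A call takes as long as a camera call. They do not tell look-alikes from the thing itself.
- ctrl.find_in(picture, name): "bbox" ([left, top, width, height] in pixels, round what is visible of it).
The state is a dict: "clock": time; "joint_pos": joint angles; "qvel": joint speeds; "tau": joint torques, N m; "tool_pos": TCP position; "orientation": TCP orientation; "force": force on the tool from outside, world axes, zero at the start; "moment": the same for the moment, N m; "opening": finger opening in m; "gripper_force": force on a finger pad.
Only numpy, scipy, OpenCV 4.12 (cv2) and the standard library are available. Lean on these libraries where they do the work, as an engineer would, in place of code of your own. Each camera call takes 0.05 s, during which the arm holds its last target. There are 200 camera calls.

## Task

Get the coating pot ready for the next batch: lower the white liner cup into the pot until its taper just takes it, then lower the brass strainer into the cup the same way, letting go of each upright and pushing neither tight, as they must lift out again. Then close the pot with its bayonet lid: lugs down through the notches, push down on the springs, turn clockwise until the bar points at the red lines, and let it up so that it locks. Do not knock over the cup or strainer, and leave the spray bottle, solder reel, blue carton and tin where they are.

Things in the scene. Friction and masses are not known exactly. Their poses are not given: they have to be found in the camera images.
- pot: Fixed aluminium coating pot, 104 mm across, 138 mm high on a dark 132 mm foot; origin under its centre, z up. Up to 64 mm it is a closed can whose bore tapers 6 deg (bore radius 26.9 mm at 64 mm). Above that two curved uprights (inner radius 46, outer 52) stand, parted by two open notches 46 mm wide, from 64 mm up. A seated cup's foot rests 18 mm above the pot's origin, held by the taper alone.
- pot_notch (a point): Middle of one notch at the level of the pot's top, 49 mm from the axis, 75 deg anticlockwise (from above) from the pot's x; the other notch lies straight across. Cup and fingers fit down between the uprights, fingers outside the cup in the notches. The lid's lugs also go down here: bar in line with the notches, good to 15 deg either way.
- pot_lock (a point): Top of one upright, at a red line, 49 mm from the axis along the pot's +x: where a lug ends when the lid is locked. From 14 deg before to 14 deg past +x (and -x) a tab (inner radius 37.5 mm, underside at 132 mm) covers the lug; a lip 3 mm deeper guards its entry (lug top must be under 129 mm to pass), a stop ends it 3 deg past. Four sprung pins stand 10 mm out of the uprights' tops, 380 N/m each.
- cup: Loose white liner cup, open at the top, tapered 6 deg: 43 mm across at the foot, 63 mm at the rim, 96 mm high, wall 2.5 mm, about 70 g. Origin at the centre of its underside, z up; round, so its yaw does not matter. Seats 18 mm above the pot's origin by its own weight; a push of more than about 8 N jams it.
- cup_rim (a point): Centre of the cup's mouth, 96 mm above its origin. 12 mm below the rim the cup is 61 mm across: grip it round there from above.
- strainer: Loose brass strainer cup with a wire bail, tapered 6 deg: 46 mm across below, 56 mm at its rim, 48 mm high, about 90 g. Origin at the centre of its underside, z up, x along the bail. Its own weight seats it in the cup's taper, underside 36 mm above the cup's origin (rim 12 mm below the cup's); a push of more than about 8 N jams it, or the cup.
- strainer_bail (a point): Middle of the bail's straight red grip: round, 9 mm thick, 28 mm long along the strainer's x, 71 mm above its origin (the top of the strainer is 76 mm). Pinch it across. Seated, the grip lies 12 mm above the cup's rim.
- lid: Loose aluminium lid: a 108 mm disc 6 mm thick on a hollow spigot (radius 30 in, 35 out, 16.5 mm deep) with two lugs at its foot, along +x and -x (reach 43.5 mm, 22 deg wide, 5 mm high); about 220 g. Origin at the centre of the spigot's underside, z up. Height of origin over the pot's: loose on the pins 130 mm, pushed right down 121.5, locked 127. A push of about 9 N passes the lip, 13 N bottoms.
- lid_bar (a point): Centre of the lid's black grip bar: 76 mm long along the lid's x (over the lugs), 14 mm thick, 26 mm high, 35.5 mm above the lid's origin. The lid goes in with the bar on the notch line, is pushed down, turned 75 deg clockwise from above until the bar lies on the pot's x (either way round), then let up.
- spray_bottle: Blue spray bottle, 38 mm wide, 116 mm high, stands loose; origin under its centre. Bystander.
- solder_reel: Blue and silver reel of solder, 56 mm across, 38 mm high, loose; origin under its centre. Bystander.
- carton_blue: Small blue carton 50 x 74 x 36 mm, loose; origin under its centre. Bystander.
- flux_tin: Flat round ochre tin, 52 mm across, 24 mm high, loose; origin under its centre. Bystander.
Not all that is in view belongs to the job. Of the things like the cup, leave any that is turquoise; of the rest the smaller one is meant.

How it is judged (in metres and radians):
On the way, in this order (a step that is already met when the one before it is completed fails the run):
1. the cup sits in the pot's taper, upright and let go (z of cup in the frame of pot between 0.013 and 0.022 m and horizontal distance between cup and pot below 0.004 m and angle between the z axis of cup and the z axis of pot, either way round below 0.06 rad and contact force between the fingers and cup below 0.1 N and linear speed of cup below 0.02 m/s), for 0.2 s.
2. the strainer sits in the cup's taper, upright and let go, the cup still seated (z of cup in the frame of pot between 0.013 and 0.022 m and horizontal distance between cup and pot below 0.004 m and angle between the z axis of cup and the z axis of pot, either way round below 0.06 rad and z of strainer in the frame of cup between 0.031 and 0.04 m and horizontal distance between strainer and cup below 0.004 m and angle between the z axis of strainer and the z axis of cup, either way round below 0.06 rad and contact force between the fingers and strainer below 0.1 N and linear speed of strainer below 0.02 m/s), for 0.2 s.
3. the lid is pushed down on its springs and its lugs are turned under the tabs (z of lid in the frame of pot between 0.115 and 0.1248 m and horizontal distance between lid and pot below 0.01 m and angle between the x axis of lid and the x axis of pot, either way round below 0.3 rad), for 0.02 s.
At the end, for the whole second after the job is handed in: Cup in pot: foot 13-22 mm over the pot's origin, within 4 mm of the axis. Strainer in cup: 31-40 mm over the cup's origin, within 4 mm. Lid locked: 125.2-128.8 mm over the pot's origin, within 5 mm, bar along the pot's x to 0.12 rad. All square to 0.06 rad, at rest (z of cup in the frame of pot between 0.013 and 0.022 m and horizontal distance between cup and pot below 0.004 m and angle between the z axis of each of cup, lid and the z axis of pot, either way round below 0.06 rad and z of strainer in the frame of cup between 0.031 and 0.04 m and horizontal distance between strainer and cup below 0.004 m and angle between the z axis of strainer and the z axis of cup, either way round below 0.06 rad and z of lid in the frame of pot between 0.1252 and 0.1288 m and angle between the x axis of lid and the x axis of pot, either way round below 0.12 rad and horizontal distance between lid and pot below 0.005 m and linear speed of each of cup, strainer, lid below 0.02 m/s); the robot touches nothing.
It fails at once if the cup is pushed tight into the pot (contact force between cup and pot above 100 N).
It fails at once if the strainer is pushed tight into the cup (contact force between strainer and cup above 100 N).
It fails at once if cup or strainer knocked over (angle between any of cup, strainer's own z axis and vertical above 0.5 rad).
It fails at once if the spray bottle, solder reel, blue carton or tin is shifted by more than 20 mm (distance of any of spray_bottle, solder_reel, carton_blue, flux_tin from where it was at the start of the episode above 0.02 m).
It also fails if it takes over 72 s, if anything falls off the work surface, if the arm or the gripper's body presses on something with over 40 N, if the wrist force passes 120 N, or if a joint passes its speed limit or range.

## Working session

There is one attempt and no reset: what is moved stays moved. The work goes in short steps, Python scripts to look and compute and a tool call to move; the robot and the scene stay as the last step left them, time stands still between calls to the robot, and variables do not carry over. Pictures are saved under pics/ and viewed, at most 11 in all, crops included, and the job is handed in when it is done.

Besides the shell and the picture viewer there is one more tool, called after ">>>" in YAML: its name, and indented under it one key for each argument. play_rows: Moves the arm, as the interface text tells. Its arguments: {"type":"object","properties":{"commands":{"type":"array","items":{"type":"array","items":{"type":"array","items":{"type":"number"}}}}},"required":["commands"]}

```bash
mkdir -p pics; cat > h.py <<'E'
import numpy as np, cv2
from plant import ctrl
def snap(n,save=None):
    s=ctrl.snapshot(n)
    if save: cv2.imwrite('pics/'+save+'.png',cv2.cvtColor(s['color'],cv2.COLOR_RGB2BGR))
    return s
def ray(s,u,v):
    K=np.array(s['camera_matrix']);k=s['k1']
    d=cv2.undistortPoints(np.array([[[u,v]]],float),K,np.array([k,0,0,0.]))[0,0]
    return np.array(s['origin']),np.array(s['rotation'])@np.array([d[0],d[1],1])
def at_z(s,u,v,z):
    o,d=ray(s,u,v);t=(z-o[2])/d[2];return o+t*d
def proj(s,P):
    R=np.array(s['rotation']);p=(np.atleast_2d(P)-s['origin'])@R
    x=p[:,:2]/p[:,2:];r2=(x**2).sum(1,keepdims=True);x=x*(1+s['k1']*r2)
    K=np.array(s['camera_matrix']);return x@K[:2,:2].T+K[:2,2]
E
python3 - <<'E'
from h import *
np.set_printoptions(precision=3,suppress=True)
for n in ['top','side']:
    s=snap(n,n+'0');print(n,s['origin'],s['rotation'],s['k1'],s['camera_matrix'])
    for k in ['pot','pot_lock','cup','cup_rim','strainer','strainer_bail','lid','lid_bar','spray_bottle','solder_reel','carton_blue','flux_tin']:
        try: print(k,[(d['bbox'],round(d['conf'],2)) for d in ctrl.find_in(s,k)[:4]])
        except Exception as e: print(k,e)
print(ctrl.get_obs())
E
```

```text
top [ 0.399 -0.052  1.45 ] [-174.653   -0.507  -89.673] 0.0319470196884219 [[494.355   0.    276.205]
 [  0.    494.355 206.069]
 [  0.      0.      1.   ]]
pot [([222.1, 168.6, 40.1, 44.7], 0.66)]
pot_lock [([220.9, 170.8, 40.9, 43.4], 0.69), ([168.0, 133.0, 31.5, 23.7], 0.22)]
cup [([321.1, 162.3, 22.0, 24.9], 0.97), ([403.4, 246.1, 36.5, 34.4], 0.91), ([285.1, 217.0, 22.1, 23.6], 0.59)]
cup_rim [([399.9, 244.0, 42.9, 37.7], 0.97), ([320.9, 162.8, 25.6, 22.6], 0.86), ([285.0, 216.3, 24.8, 24.6], 0.83)]
strainer [([321.8, 227.9, 23.1, 17.3], 0.81)]
strainer_bail [([324.1, 228.7, 20.1, 18.7], 0.82), ([167.5, 134.9, 28.4, 19.9], 0.19)]
lid [([136.6, 200.1, 35.6, 35.4], 0.89)]
lid_bar [([136.8, 200.0, 37.5, 37.6], 0.78)]
spray_bottle [([133.6, 198.0, 40.9, 39.7], 0.31)]
solder_reel [([238.0, 237.2, 20.9, 21.4], 0.59)]
carton_blue [([164.8, 136.3, 32.0, 21.4], 0.82)]
flux_tin [([379.5, 208.4, 16.9, 21.0], 0.5), ([202.2, 226.4, 15.0, 14.3], 0.47)]
side [ 0.075 -1.03   0.954] [-128.118   -0.091  -25.258] -0.06823674273567396 [[448.352   0.    276.066]
 [  0.    448.352 206.3  ]
 [  0.    
[... 577 characters left out ...]
0.8], 0.83)]
spray_bottle [([224.9, 180.1, 12.5, 29.1], 0.57)]
solder_reel [([224.3, 214.9, 13.7, 20.9], 0.78)]
carton_blue [([272.7, 165.9, 26.1, 17.3], 0.73), ([263.5, 255.0, 18.0, 26.6], 0.23)]
flux_tin [([305.0, 296.3, 16.2, 22.2], 0.63)]
{'clock': 1.3, 'joint_pos': array([ 87.037,  20.545,   0.682,  -0.001, -70.134, -16.508]), 'qvel': array([ 0.001,  0.063, -0.063,  0.   ,  0.036,  0.007]), 'tau': array([ -0.   , -58.24 ,  29.328,   7.002,   0.012,  -0.   ]), 'tool_pos': array([0.225, 0.636, 0.227]), 'orientation': array([-179.997,    0.002,  -19.471]), 'force': array([0.062, 0.375, 0.263]), 'moment': array([-0.048,  0.003,  0.041]), 'gripper_force': 0.0, 'opening': 0.08747062379505675}
```

View pics/top0.png

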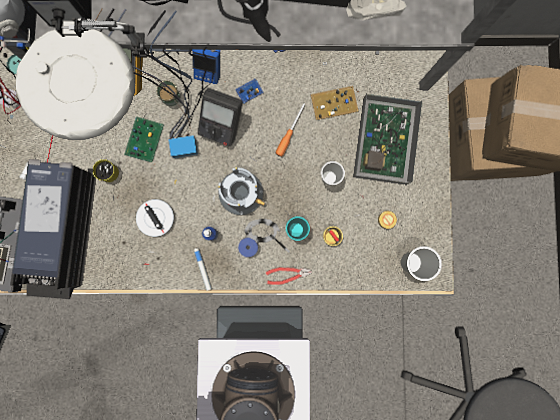

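View pics/side0.png

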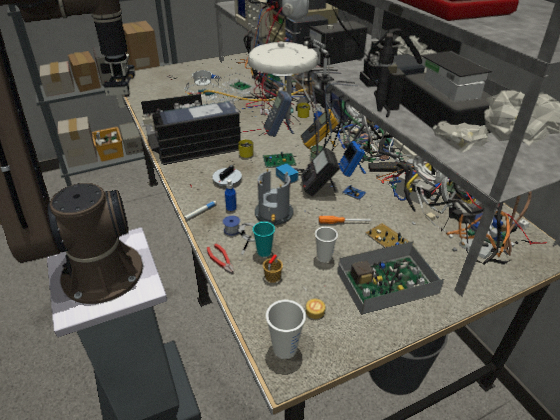

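```bash
cat >> h.py <<'E'
from scipy.spatial.transform import Rotation
_snap=snap
def snap(n,save=None):
    s=_snap(n,save);s['rotation']=Rotation.from_euler('xyz',s['rotation'],degrees=True).as_matrix() if np.ndim(s['rotation'])==1 else s['rotation'];return s
def tri(a,pa,b,pb):
    o1,d1=ray(a,*pa);o2,d2=ray(b,*pb)
    A=np.stack([d1,-d2],1);t=np.linalg.lstsq(A,o2-o1,rcond=None)[0]
    p,q=o1+t[0]*d1,o2+t[1]*d2;return (p+q)/2,np.linalg.norm(p-q)
def crop(s,u,v,w=66,h=50,f=6):
    M=np.float32([[f,0,-f*(u-w/2)],[0,f,-f*(v-h/2)]])
    im=cv2.cvtColor(s['color'],cv2.COLOR_RGB2BGR)
    return cv2.warpAffine(im,M,(w*f,h*f),flags=cv2.INTER_CUBIC)
E
python3 - <<'E'
from h import *
np.set_printoptions(precision=3,suppress=True)
t=snap('top');s=snap('side')
def sheet(x,pts,n):
    c=[crop(x,*p) for p in pts]
    for i in c:
        for k in range(0,66,10): cv2.line(i,(k*6,0),(k*6,5),(0,255,0),1)
        for k in range(0,50,10): cv2.line(i,(0,k*6),(5,k*6),(0,255,0),1)
    cv2.imwrite('pics/'+n+'.png',np.vstack([np.hstack(c[:2]),np.hstack(c[2:])]))
sheet(t,[(241,190),(155,217),(332,235),(332,175)],'ct')
sheet(s,[(273,200),(228,177),(272,265),(325,245)],'cs')
for n,z,p in [('pot',.138,(241,187)),('lid',.02,(155,217)),('strainer',.06,(333,236)),('cup',.096,(332,172)),('big',.13,(423,262)),('turq',.1,(298,228))]: print(n,at_z(t,*p,z))
E
```

```text
pot [0.572 0.031 0.138]
lid [0.499 0.286 0.02 ]
strainer [ 0.446 -0.224  0.06 ]
cup [ 0.622 -0.218  0.096]
big [ 0.376 -0.454  0.13 ]
turq [ 0.466 -0.124  0.1  ]
```

View pics/ct.png

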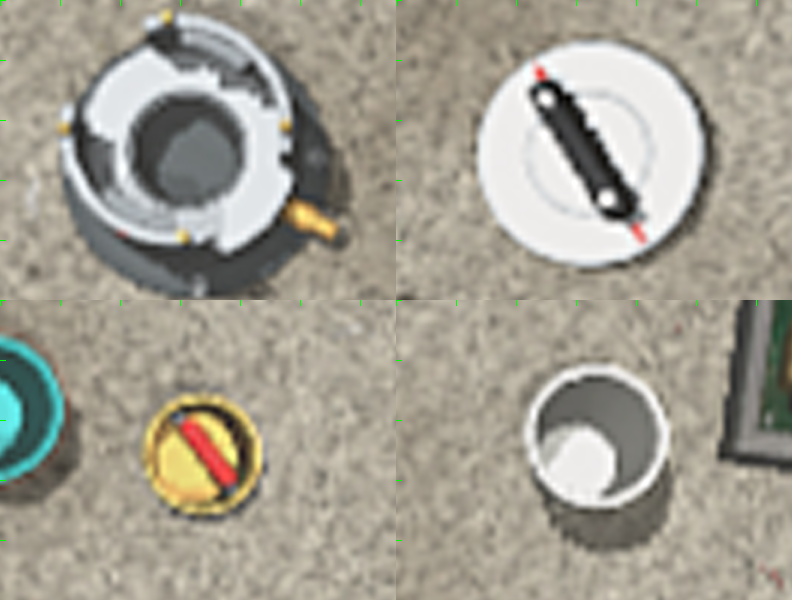

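View pics/cs.png

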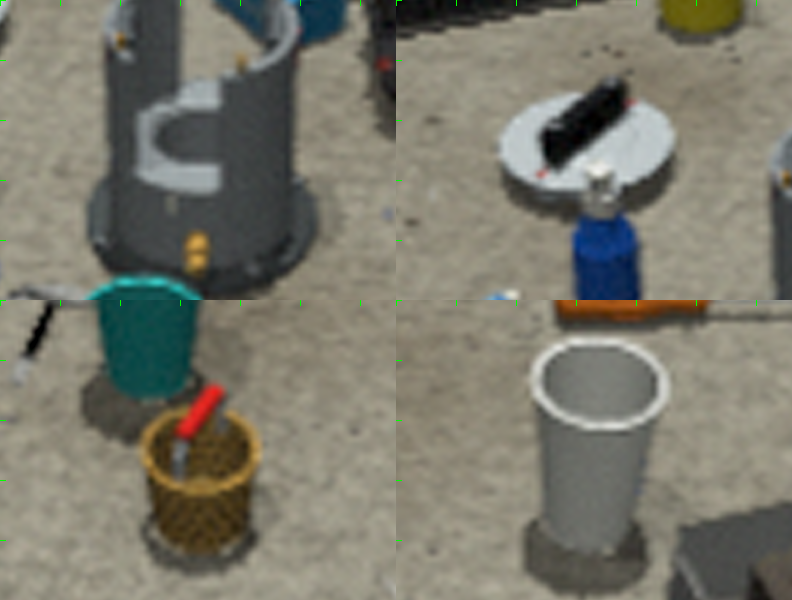

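```bash
python3 - <<'E'
from h import *
np.set_printoptions(precision=4,suppress=True)
t=snap('top');s=snap('side')
T=lambda x,y,u,v:(u-33+x/6,v-25+y/6)
pins=[at_z(t,*T(x,y,241,190),.147) for x,y in[(167,17),(285,126),(183,236),(65,128)]]
P=np.array(pins);print('pins',P[:,:2],'c',P.mean(0),[np.degrees(np.arctan2(*(p-P.mean(0))[1::-1])) for p in P],[np.linalg.norm(p-P.mean(0)) for p in P])
pm=P.mean(0);r=at_z(t,*T(120,233,241,190),.138);print('red',r,np.degrees(np.arctan2(*(r-pm)[1::-1])))
# pot bore rim
print('bore',at_z(t,*T(188,150,241,190),.064))
cr=T(201,136,332,175);cs=T(203,84,325,245)
print('cup',at_z(t,*cr,.096),at_z(s,*cs,.096),tri(t,cr,s,cs),'diam',np.linalg.norm(at_z(t,*T(131,136,332,175),.096)-at_z(t,*T(273,136,332,175),.096)))
b=T(209,153,332,235);bs=T(200,111,272,265)
print('bail',at_z(t,*b,.071),at_z(s,*bs,.071),tri(t,b,s,bs))
print('strrim',at_z(t,*T(203.5,154,332,235),.048))
e=[at_z(t,*T(x,y-300,332,235),.071) for x,y in[(187,420),(233,487)]];d=e[1]-e[0];print('yaw',np.degrees(np.arctan2(d[1],d[0])))
print('lid',at_z(t,*T(195,154.5,155,217),.0225),'side',at_z(s,*T(587-396,144,228,177),.0225))
for a,bb,z in[((145,73),(244,235),.0225),((149,97),(211,199),.0485)]:
    a=at_z(t,*T(*a,155,217),z);bb=at_z(t,*T(*bb,155,217),z);d=bb-a;print('lidyaw',np.degrees(np.arctan2(d[1],d[0])),(a+bb)/2)
# overlay pot model for check in side+top
for yaw in(-30,):
  for nm,im in(('t',t),('s',s)):
    pass
for k,(z,rr) in {'cuprim':(.096,.0315),'potTop':(.138,.052)}.items(): print(k)
E
```

```text
pins [[ 0.6226  0.0449]
 [ 0.5742 -0.0079]
 [ 0.5249  0.0366]
 [ 0.5726  0.0893]] c [0.5736 0.0407 0.147 ] [np.float64(4.8813840916894), np.float64(-89.29505709707719), np.float64(-175.13094691981868), np.float64(91.159655265416)] [np.float64(0.049192392525637715), np.float64(0.048644882579711474), np.float64(0.048804841718880165), np.float64(0.048607712914136486)]
red [0.527  0.0652 0.138 ] 152.33465570523526
bore [0.5736 0.0404 0.064 ]
cup [ 0.6197 -0.2191  0.096 ] [ 0.6176 -0.2191  0.096 ] (array([ 0.6189, -0.2188,  0.0954]), np.float64(0.0018365735132039845)) diam 0.06557524954041802
bail [ 0.4467 -0.225   0.071 ] [ 0.447  -0.2209  0.071 ] (array([ 0.4461, -0.2243,  0.0745]), np.float64(0.0011461048016833523))
strrim [ 0.447  -0.2253  0.048 ]
yaw -145.5873501729217
lid [0.4965 0.2864 0.0225] side [0.4961 0.2839 0.0225]
lidyaw -147.48283986883277 [0.4969 0.2867 0.0225]
lidyaw -147.60757931543023 [0.4978 0.2873 0.0485]
cuprim
potTop
```

```bash
cat > to.py <<'E'
import sys
from h import *
np.set_printoptions(precision=3,suppress=True)
o=ctrl.get_obs();p=o['tool_pos'];R=Rotation.from_euler('xyz',o['orientation'],degrees=True)
a=[float(x) for x in sys.argv[1:]]
G=Rotation.from_euler('xyz',[180,0,a[3]],degrees=True)
print('t',o['clock'],p,o['orientation'],o['force'],o['opening'],o['joint_pos'])
print('turn',(R.inv()*G).as_rotvec(),'cm',R.inv().apply(np.array(a[:3])-p)*100)
E
python3 to.py .619 -.219 .25 -42.4
```

```text
t 1.5 [0.225 0.636 0.227] [179.999  -0.001 -19.471] [-0.529 -0.92  -0.356] 0.08799996812487354 [ 87.037  20.547   0.682   0.    -70.137 -16.508]
turn [ 0.  -0.   0.4] cm [65.658 67.512 -2.342]
```

>>> play_rows:
  commands:
    - [[0,0,0.4,22,22.6,-4,7.8],[0,0,0.4,22,22.6,-4,7.8],[0,0,0.4,22,22.6,-4,7.8],[0,0,0.4,22,22.6,-4,7.8],[0,0,0.4,22,22.6,-4,7.8],[0,0,0.4,22,22.6,-4,7.8],[0,0,0.4,22,22.6,-4,7.8],[0,0,0.4,22,22.6,-4,7.8]]

```text
clock: 2.17
tool_pos: [0.3578, 0.347, 0.2676]
orientation: [-179.9, 0.0, -42.4]
force: [-0.3, 0.7, -0.6]
opening: 0.0777
gripper_force: 0.0
```

```bash
python3 to.py .619 -.219 .25 -42.4
```

```text
t 2.1667 [0.358 0.347 0.268] [-179.933    0.009  -42.423] [-0.284  0.661 -0.63 ] 0.07772389459693894 [ 66.761   2.135 -17.317   0.015 -70.482 -19.188]
turn [-0.001  0.    -0.   ] cm [57.459 24.162  1.723]
```

>>> play_rows:
  commands:
    - [[0,0,0,28.7,12.1,0,7.8],[0,0,0,28.7,12.1,0,7.8],[0,0,0,28.7,12.1,0,7.8],[0,0,0,28.7,12.1,0,7.8],[0,0,0,28.7,12.1,0,7.8],[0,0,0,28.7,12.1,0,7.8],[0,0,0,28.7,12.1,0,7.8],[0,0,0,28.7,12.1,0,7.8]]

```text
clock: 2.83
tool_pos: [0.4884, 0.0637, 0.2668]
orientation: [-180.0, -0.0, -42.5]
force: [0.1, 0.5, 0.5]
opening: 0.0779
gripper_force: 0.0
```

>>> play_rows:
  commands:
    - [[0,0,0,28.7,12.1,1.7,7.8],[0,0,0,28.7,12.1,1.7,7.8],[0,0,0,28.7,12.1,1.7,7.8],[0,0,0,28.7,12.1,1.7,7.8],[0,0,0,28.7,12.1,1.7,7.8],[0,0,0,28.7,12.1,1.7,7.8],[0,0,0,28.7,12.1,1.7,7.8],[0,0,0,28.7,12.1,1.7,7.8]]

```text
clock: 3.5
tool_pos: [0.6188, -0.2198, 0.2484]
orientation: [179.9, 0.0, -42.5]
force: [-0.6, 1.2, -0.8]
opening: 0.0784
gripper_force: 0.0
```

```bash
python3 to.py .619 -.219 .068 -42.4; python3 -c "
from h import *
s=snap('side','above')
t=snap('top')
cv2.imwrite('pics/ab.png',np.hstack([crop(t,332,190,66,80),crop(s,325,225,66,80)]))"
```

```text
t 3.5 [ 0.619 -0.22   0.248] [179.931   0.026 -42.509] [-0.559  1.161 -0.797] 0.0783533776133102 [ -2.547  18.174   0.072   0.038 -71.963  50.026]
turn [ 0.001  0.    -0.002] cm [-0.024 -0.094 18.043]
```

View pics/ab.png

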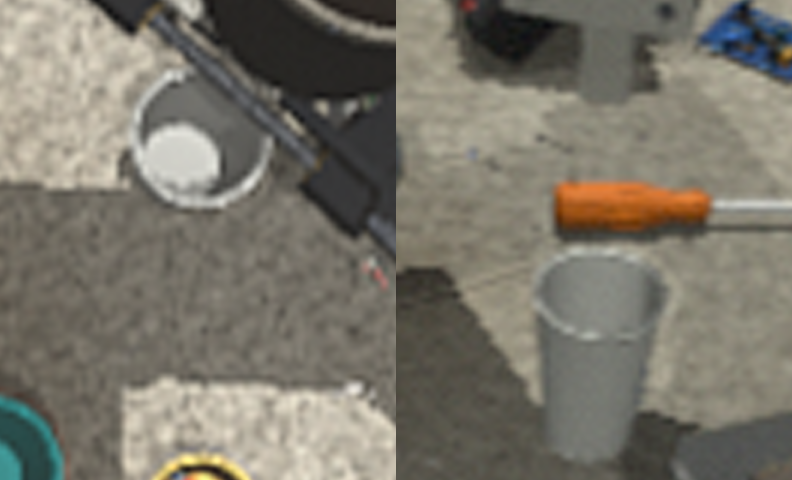

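>>> play_rows:
  commands:
    - [[0,0,0,0,-0.1,4,7.8],[0,0,0,0,-0.1,8,7.8],[0,0,0,0,-0.1,11,7.8],[0,0,0,0,-0.1,13,7.8],[0,0,0,0,-0.1,15,7.8],[0,0,0,0,-0.1,17,7.8],[0,0,0,0,-0.1,18,7.8],[0,0,0,0,-0.1,18,7.8]]

```text
clock: 4.27
tool_pos: [0.6169, -0.2143, 0.0672]
orientation: [179.9, 0.2, -42.4]
force: [-0.7, -0.2, -0.5]
opening: 0.0781
gripper_force: 0.0
```

```bash
python3 to.py .619 -.219 .068 -42.4; python3 -c "
from h import *
s=snap('side')
t=snap('top')
cv2.imwrite('pics/ac.png',np.hstack([crop(t,332,180,66,80),crop(s,325,240,66,80)]))"
```

```text
t 4.2667 [ 0.617 -0.214  0.067] [179.87    0.199 -42.384] [-0.678 -0.22  -0.467] 0.07806629456566049 [ -2.093  26.297 -12.866  -0.038 -51.072  49.733]
turn [0.002 0.003 0.   ] cm [ 0.471  0.21  -0.079]
```

View pics/ac.png

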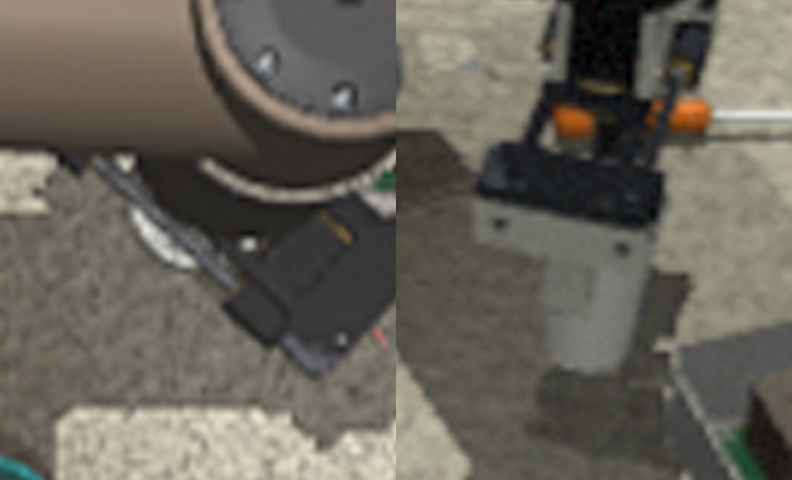

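>>> play_rows:
  commands:
    - [[0,0,0,0,0,0,7.8],[0,0,0,0,0,0,7.8]]

```text
clock: 4.53
tool_pos: [0.6195, -0.215, 0.0712]
orientation: [-179.9, -0.1, -42.4]
force: [-0.1, -0.3, 0.2]
opening: 0.0779
gripper_force: 0.0
```

```bash
python3 to.py .619 -.219 .068 -42.4
```

```text
t 4.5333 [ 0.62  -0.215  0.071] [-179.918   -0.119  -42.371] [-0.08  -0.324  0.206] 0.07785680412549137 [ -2.124  26.071 -12.649   0.019 -51.137  49.742]
turn [-0.001 -0.002  0.001] cm [0.228 0.332 0.321]
```

>>> play_rows:
  commands:
    - [[0,0,0,0.2,0.3,0.3,7.8],[0,0,0,0.2,0.3,0.3,7.8],[0,0,0,0.2,0.3,0.3,7.8],[0,0,0,0.2,0.3,0.3,7.8]]

```text
clock: 4.87
tool_pos: [0.618, -0.2187, 0.0667]
orientation: [-180.0, -0.0, -42.4]
force: [-0.0, 0.2, -0.6]
opening: 0.0783
gripper_force: 0.0
```

```bash
for i in 1 2 3; do python3 to.py .619 -.219 .068 -42.4; python3 -c "
from h import *
snap('side')"; done
```

```text
t 4.8667 [ 0.618 -0.219  0.067] [-179.992   -0.01   -42.405] [-0.025  0.244 -0.551] 0.07826073001396379 [ -2.477  26.396 -12.787   0.001 -50.804  50.072]
turn [-0. -0. -0.] cm [ 0.091 -0.046 -0.126]
t 4.9167 [ 0.618 -0.219  0.067] [-179.995   -0.007  -42.397] [ 0.411 -0.439 -0.932] 0.07775301269644935 [ -2.471  26.4   -12.786   0.001 -50.805  50.074]
turn [-0. -0.  0.] cm [ 0.095 -0.04  -0.13 ]
t 4.9667 [ 0.618 -0.219  0.067] [-179.994   -0.008  -42.393] [-0.735 -0.09   0.046] 0.0778643984442479 [ -2.465  26.403 -12.786   0.001 -50.801  50.071]
turn [-0. -0.  0.] cm [ 0.096 -0.032 -0.134]
```

>>> play_rows:
  commands:
    - [[0,0,0,0.1,0,-0.1,5],[0,0,0,0.1,0,-0.1,5],[0,0,0,0.1,0,-0.1,5],[0,0,0,0.1,0,-0.1,5],[0,0,0,0.1,0,-0.1,5],[0,0,0,0.1,0,-0.1,5],[0,0,0,0.1,0,-0.1,5],[0,0,0,0.1,0,-0.1,5]]

```text
clock: 5.68
tool_pos: [0.6189, -0.2192, 0.0677]
orientation: [-180.0, -0.0, -42.4]
force: [0.1, 0.7, 1.3]
opening: 0.0612
gripper_force: 30.0
```

```bash
python3 to.py .5736 .0405 .26 -42.4;
```

```text
t 5.6833 [ 0.619 -0.219  0.068] [-179.989   -0.013  -42.383] [0.088 0.748 1.265] 0.06123613452840358 [ -2.517  26.417 -12.604  -0.    -50.962  50.134]
turn [-0. -0.  0.] cm [-20.848 -16.131 -19.236]
```

>>> play_rows:
  commands:
    - [[0,0,0,0,0,-1,5],[0,0,0,0,0,-4,5],[0,0,0,0,0,-8,5],[0,0,0,0,0,-12,5],[0,0,0,0,0,-16,5],[0,0,0,0,0,-19.2,5],[0,0,0,0,0,-19.2,5],[0,0,0,0,0,-19.2,5]]

```text
clock: 6.35
tool_pos: [0.6195, -0.2194, 0.2628]
orientation: [-179.8, -0.2, -42.4]
force: [-0.4, 0.7, -2.2]
opening: 0.0619
gripper_force: 30.0
```

>>> play_rows:
  commands:
    - [[0,0,0,-2,-1.5,0,5],[0,0,0,-5,-3.9,0,5],[0,0,0,-8,-6.2,0,5],[0,0,0,-11,-8.5,0,5],[0,0,0,-14,-10.8,0,5],[0,0,0,-17,-13.2,0,5],[0,0,0,-19.4,-15,0,5],[0,0,0,-20.8,-16.1,0,5]]

```text
clock: 7.02
tool_pos: [0.572, 0.0424, 0.2583]
orientation: [179.9, 0.1, -42.3]
force: [0.2, -0.2, -1.2]
opening: 0.0617
gripper_force: 30.0
```

>>> play_rows:
  commands:
    - [[0,0,0,0,0,0,5],[0,0,0,0,0,0,5],[0,0,0,0,0,0,5],[0,0,0,0,0,0,5]]

```text
clock: 7.35
tool_pos: [0.5734, 0.0391, 0.2589]
orientation: [179.9, 0.0, -42.4]
force: [0.4, -0.3, -1.4]
opening: 0.0618
gripper_force: 30.0
```

```bash
python3 to.py .5736 .0405 .087 -42.4; python3 -c "
from h import *
s=snap('side')
t=snap('top')
cv2.imwrite('pics/ad.png',np.hstack([crop(t,240,185,66,80),crop(s,273,175,66,100)[100:580]]))"
```

```text
t 7.35 [0.573 0.039 0.259] [179.931   0.036 -42.443] [ 0.387 -0.299 -1.36 ] 0.06177957470002186 [ 23.389  10.062  -9.363  -0.005 -70.653  24.17 ]
turn [ 0.001  0.001 -0.001] cm [-0.071 -0.139 17.191]
```

View pics/ad.png

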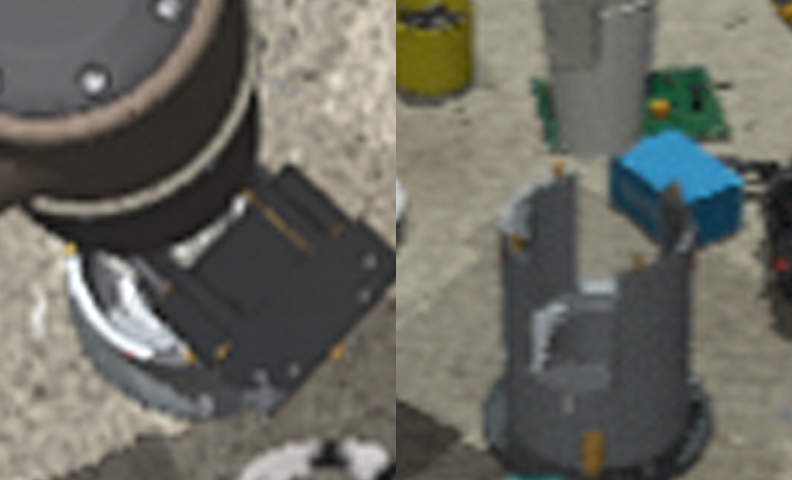

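```bash
python3 -c "
from h import *
s=snap('side');print(at_z(s,273.3,177.7,.147))"
```

```text
[0.57009578 0.03648362 0.147     ]
```

>>> play_rows:
  commands:
    - [[0,0,0,-0.05,-0.1,3,5],[0,0,0,-0.05,-0.1,6,5],[0,0,0,-0.05,-0.1,8.5,5],[0,0,0,-0.05,-0.1,10,5],[0,0,0,-0.05,-0.1,10,5],[0,0,0,-0.05,-0.1,10,5],[0,0,0,-0.05,-0.1,10,5],[0,0,0,-0.05,-0.1,10,5]]

```text
clock: 8.17
tool_pos: [0.575, 0.0411, 0.1612]
orientation: [-179.9, -0.1, -42.4]
force: [-0.1, -0.2, -1.2]
opening: 0.0614
gripper_force: 30.0
```

```bash
python3 to.py .5736 .0405 .088 -42.4
```

```text
t 8.1667 [0.575 0.041 0.161] [-179.875   -0.082  -42.393] [-0.138 -0.183 -1.243] 0.061435874246618345 [ 23.534  14.209 -17.38    0.028 -58.264  24.058]
turn [-0.002 -0.001  0.   ] cm [-0.078  0.154  7.319]
```

>>> play_rows:
  commands:
    - [[0,0,0,-0.05,0.2,2,5],[0,0,0,-0.05,0.2,4,5],[0,0,0,-0.05,0.2,5.5,5],[0,0,0,-0.05,0.2,6,5],[0,0,0,-0.05,0.2,6,5],[0,0,0,-0.05,0.2,6,5],[0,0,0,-0.05,0.2,6,5],[0,0,0,-0.05,0.2,6,5]]

```text
clock: 8.83
tool_pos: [0.5729, 0.04, 0.1008]
orientation: [-179.9, -0.1, -42.4]
force: [0.1, -0.3, -0.3]
opening: 0.062
gripper_force: 30.0
```

```bash
python3 to.py .573 .0395 .088 -42.4
```

```text
t 8.8333 [0.573 0.04  0.101] [-179.91    -0.051  -42.38 ] [ 0.109 -0.311 -0.301] 0.061960734904976514 [ 23.515  17.581 -21.695   0.013 -50.621  24.097]
turn [-0.002 -0.001  0.   ] cm [0.043 0.035 1.281]
```

>>> play_rows:
  commands:
    - [[0,0,0,0,0,0.3,5],[0,0,0,0,0,0.6,5],[0,0,0,0,0,0.9,5],[0,0,0,0,0,0.9,5],[0,0,0,0,0,0.9,5],[0,0,0,0,0,0.9,5]]

```text
clock: 9.33
tool_pos: [0.5728, 0.0403, 0.0905]
orientation: [-179.9, -0.0, -42.4]
force: [2.9, 3.1, -2.5]
opening: 0.0619
gripper_force: 30.0
```

```bash
python3 to.py .573 .0395 .0885 -42.4
```

```text
t 9.3333 [0.573 0.04  0.091] [-179.939   -0.015  -42.38 ] [ 2.873  3.092 -2.456] 0.06193689043847871 [ 23.534  18.276 -22.283  -0.015 -49.379  24.096]
turn [-0.001 -0.     0.   ] cm [0.072 0.047 0.203]
```

>>> play_rows:
  commands:
    - [[0,0,0,0,-0.1,0,5],[0,0,0,0,-0.1,0,5],[0,0,0,0,-0.1,0.1,5],[0,0,0,0,-0.1,0.1,5]]

```text
clock: 9.67
tool_pos: [0.573, 0.0405, 0.0896]
orientation: [180.0, -0.0, -42.4]
force: [1.8, 1.5, -0.7]
opening: 0.0615
gripper_force: 30.0
```

```bash
python3 to.py .573 .0395 .0885 -42.4
```

```text
t 9.6667 [0.573 0.041 0.09 ] [179.999  -0.01  -42.38 ] [ 1.807  1.503 -0.74 ] 0.061459331701208056 [ 23.559  18.383 -22.276   0.013 -49.338  24.052]
turn [ 0. -0.  0.] cm [0.069 0.079 0.113]
```

>>> play_rows:
  commands:
    - [[0,0,0,0,-0.07,0,5],[0,0,0,0,-0.07,0.1,5],[0,0,0,0,-0.07,0.15,5],[0,0,0,0,-0.07,0.15,5]]

```text
clock: 10.0
tool_pos: [0.5731, 0.0409, 0.0878]
orientation: [180.0, 0.0, -42.4]
force: [0.4, 0.9, -1.0]
opening: 0.0619
gripper_force: 30.0
```

```bash
python3 to.py .573 .0395 .0885 -42.4
```

```text
t 10.0 [0.573 0.041 0.088] [179.964   0.016 -42.393] [ 0.387  0.856 -1.   ] 0.06187429895489431 [ 23.584  18.537 -22.328   0.    -49.175  24.023]
turn [0.001 0.    0.   ] cm [ 0.088  0.111 -0.067]
```

>>> play_rows:
  commands:
    - [[0,0,0,0,0,0,6.4],[0,0,0,0,0,0,7],[0,0,0,0,0,0,7.5],[0,0,0,0,0,0,7.5],[0,0,0,0,0,0,7.5],[0,0,0,0,0,0,7.5],[0,0,0,0,0,0,7.5],[0,0,0,0,0,0,7.5]]

```text
clock: 10.67
tool_pos: [0.5734, 0.0411, 0.0881]
orientation: [-180.0, -0.0, -42.4]
force: [0.1, -0.3, 0.2]
opening: 0.0748
gripper_force: 0.0
```

>>> play_rows:
  commands:
    - [[0,0,0,0,0,-1,7.5],[0,0,0,0,0,-3,7.5],[0,0,0,0,0,-6,7.5],[0,0,0,0,0,-9,7.5],[0,0,0,0,0,-13,7.5],[0,0,0,0,0,-15,7.5],[0,0,0,0,0,-15,7.5],[0,0,0,0,0,-15,7.5]]

```text
clock: 11.33
tool_pos: [0.574, 0.0413, 0.2405]
orientation: [-179.8, -0.1, -42.4]
force: [-0.4, 0.1, -0.7]
opening: 0.0749
gripper_force: 0.0
```

```bash
python3 to.py .447 -.2245 .15 34.5
```

```text
t 11.3333 [0.574 0.041 0.24 ] [-179.793   -0.094  -42.387] [-0.437  0.099 -0.724] 0.0749113920681347 [ 23.589  10.579 -11.154   0.002 -68.039  24.023]
turn [-0.002 -0.004 -1.342] cm [ 8.525 28.231  8.96 ]
```

>>> play_rows:
  commands:
    - [[0,0,-0.12,1.1,3.5,0,4],[0,0,-0.24,2.2,7,0,4],[0,0,-0.36,3.3,11,0,4],[0,0,-0.48,4.4,14.5,0,4],[0,0,-0.6,5.5,18,0,4],[0,0,-0.72,6.5,21.5,0,4],[0,0,-0.84,7.6,25,0,4],[0,0,-0.96,8.5,28.2,2,4]]

```text
clock: 12.0
tool_pos: [0.4473, -0.2247, 0.2215]
orientation: [179.9, -0.2, 12.5]
force: [1.7, -0.0, 0.1]
opening: 0.04
gripper_force: 0.0
```

>>> play_rows:
  commands:
    - [[0,0,-0.12,0,0,2,4],[0,0,-0.24,0,0,4,4],[0,0,-0.36,0,0,6,4],[0,0,-0.382,0,0,7,4],[0,0,-0.382,0,0,7,4],[0,0,-0.382,0,0,7,4]]

```text
clock: 12.5
tool_pos: [0.4468, -0.2226, 0.149]
orientation: [-179.9, 0.1, 33.8]
force: [0.4, -0.4, 0.6]
opening: 0.0399
gripper_force: 0.0
```

```bash
python3 to.py .447 -.2245 .062 34.5;python3 - <<'E'
from h import *
s=snap('side');t=snap('top')
im=np.hstack([crop(t,333,235,44,50,9),crop(s,272,255,44,50,9)]);im2=np.hstack([crop(t,240,190,44,30,9),crop(s,273,185,44,30,9)]);cv2.imwrite('pics/ae.png',np.vstack([im,im2])[:600] if 0 else cv2.resize(np.vstack([im,im2]),None,fx=.83,fy=.83))
E
```

```text
t 12.5 [ 0.447 -0.223  0.149] [-179.949    0.088   33.812] [ 0.421 -0.364  0.647] 0.0399155818686332 [ -3.88    7.927 -27.339   0.017 -54.835 127.682]
turn [-0.001  0.002 -0.012] cm [-0.075  0.173  8.699]
```

View pics/ae.png

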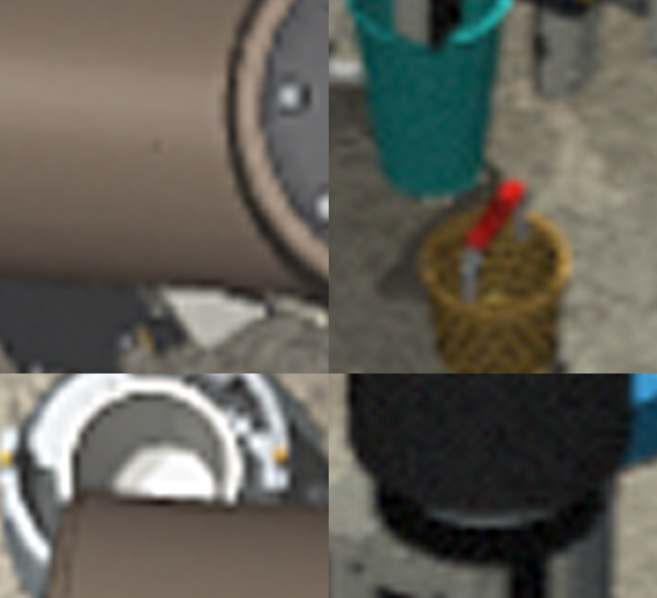

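>>> play_rows:
  commands:
    - [[0,0,-0.012,-0.05,0.15,2,4],[0,0,-0.012,-0.05,0.15,4,4],[0,0,-0.012,-0.05,0.15,6,4],[0,0,-0.012,-0.05,0.15,7.5,4],[0,0,-0.012,-0.05,0.15,8.5,4],[0,0,-0.012,-0.05,0.15,8.7,4],[0,0,-0.012,-0.05,0.15,8.7,4],[0,0,-0.012,-0.05,0.15,8.7,4]]

```text
clock: 13.27
tool_pos: [0.4484, -0.2243, 0.0632]
orientation: [179.9, -0.1, 34.7]
force: [0.9, -0.4, -0.7]
opening: 0.04
gripper_force: 0.0
```

>>> play_rows:
  commands:
    - [[0,0,0,0,0,0,4],[0,0,0,0,0,0,4],[0,0,0,0,0,0,4]]

```text
clock: 13.52
tool_pos: [0.4479, -0.2243, 0.0629]
orientation: [179.9, -0.1, 34.7]
force: [-1.2, -0.2, -0.5]
opening: 0.0398
gripper_force: 0.0
```

```bash
python3 to.py .447 -.2245 .062 34.5
```

```text
t 13.5167 [ 0.448 -0.224  0.063] [179.948  -0.057  34.681] [-1.192 -0.185 -0.505] 0.039777721752474786 [ -4.08   14.25  -33.09    0.007 -42.583 128.756]
turn [ 0.001 -0.001  0.003] cm [-0.091 -0.035  0.094]
```

>>> play_rows:
  commands:
    - [[0,0,0,0,0,0.1,3],[0,0,0,0,0,0.1,2],[0,0,0,0,0,0.1,1.4],[0,0,0,0,0,0.1,1],[0,0,0,0,0,0.1,0.5],[0,0,0,0,0,0.1,0.3],[0,0,0,0,0,0.1,0.3],[0,0,0,0,0,0.1,0.3]]

```text
clock: 14.18
tool_pos: [0.4474, -0.2242, 0.0611]
orientation: [-180.0, 0.0, 34.7]
force: [-0.0, -0.7, 0.4]
opening: 0.0081
gripper_force: 29.9
```

>>> play_rows:
  commands:
    - [[0,0,0,0,0,0,0.3],[0,0,0,0,0,0,0.3],[0,0,0,0,0,0,0.3]]

```text
clock: 14.43
tool_pos: [0.4474, -0.2242, 0.0611]
orientation: [-180.0, 0.0, 34.7]
force: [-0.5, 0.3, -0.8]
opening: 0.0079
gripper_force: 29.9
```

```bash
python3 to.py .574 .0412 .24 -42.4
```

```text
t 14.4333 [ 0.447 -0.224  0.061] [-179.992    0.005   34.676] [-0.47   0.263 -0.763] 0.007886740863019643 [ -4.082  14.405 -33.185  -0.004 -42.419 128.761]
turn [-0.     0.     1.345] cm [ 25.506 -14.627 -17.886]
```

>>> play_rows:
  commands:
    - [[0,0,0,0,0,-0.5,0.3],[0,0,0,0,0,-2,0.3],[0,0,0,0,0,-5,0.3],[0,0,0,0,0,-8.5,0.3],[0,0,0,0,0,-12,0.3],[0,0,0,0,0,-15,0.3],[0,0,0,0,0,-17,0.3],[0,0,0,0,0,-18,0.3]]

```text
clock: 15.1
tool_pos: [0.4486, -0.2246, 0.2449]
orientation: [179.8, -0.2, 34.7]
force: [1.1, -0.3, -0.8]
opening: 0.0077
gripper_force: 29.9
```

```bash
python3 to.py .574 .0412 .24 -42.4
```

```text
t 15.1 [ 0.449 -0.225  0.245] [179.786  -0.205  34.695] [ 1.056 -0.305 -0.849] 0.0076836113200525955 [ -4.082   3.128 -19.273   0.042 -67.305 128.76 ]
turn [ 0.001 -0.006  1.346] cm [ 25.436 -14.714   0.529]
```

>>> play_rows:
  commands:
    - [[0,0,0.12,1.5,-0.9,0,0.3],[0,0,0.24,4.5,-2.6,0,0.3],[0,0,0.36,7.5,-4.4,0,0.3],[0,0,0.48,10.5,-6.1,0,0.3],[0,0,0.6,13.5,-7.8,0,0.3],[0,0,0.72,16.5,-9.6,0,0.3],[0,0,0.84,19.5,-11.3,0,0.3],[0,0,0.96,22,-12.7,0,0.3]]

```text
clock: 15.77
tool_pos: [0.5563, 0.0075, 0.2403]
orientation: [180.0, 0.1, -20.6]
force: [1.0, -0.7, -0.9]
opening: 0.0077
gripper_force: 29.9
```

```bash
python3 to.py .574 .0412 .24 -42.4
```

```text
t 15.7667 [0.556 0.008 0.24 ] [179.968   0.069 -20.629] [ 0.971 -0.748 -0.878] 0.007669442616695097 [ 20.926   8.932 -13.206  -0.023 -67.935  48.454]
turn [0.001 0.001 0.38 ] cm [ 0.469 -3.773  0.026]
```

>>> play_rows:
  commands:
    - [[0,0,0.12,0.2,-1.5,0,0.3],[0,0,0.24,0.4,-2.8,0,0.3],[0,0,0.34,0.5,-3.5,0,0.3],[0,0,0.38,0.5,-3.75,0,0.3],[0,0,0.38,0.5,-3.75,0,0.3],[0,0,0.38,0.5,-3.75,0,0.3],[0,0,0.38,0.5,-3.75,0,0.3],[0,0,0.38,0.5,-3.75,0,0.3]]

```text
clock: 16.43
tool_pos: [0.5736, 0.0385, 0.241]
orientation: [180.0, 0.0, -42.0]
force: [0.2, 0.3, -1.2]
opening: 0.008
gripper_force: 29.9
```

```bash
python3 to.py .574 .0412 .135 -42.4; python3 - <<'E'
from h import *
s=snap('side');t=snap('top')
cv2.imwrite('pics/af.png',np.hstack([crop(t,238,188,44,66,9),crop(s,273,165,44,66,9)]))
E
```

```text
t 16.4333 [0.574 0.038 0.241] [179.983   0.012 -42.049] [ 0.204  0.338 -1.249] 0.007961984064469936 [ 23.324  10.649 -10.989  -0.004 -68.383  24.628]
turn [0.    0.    0.006] cm [-0.151 -0.232 10.604]
```

View pics/af.png

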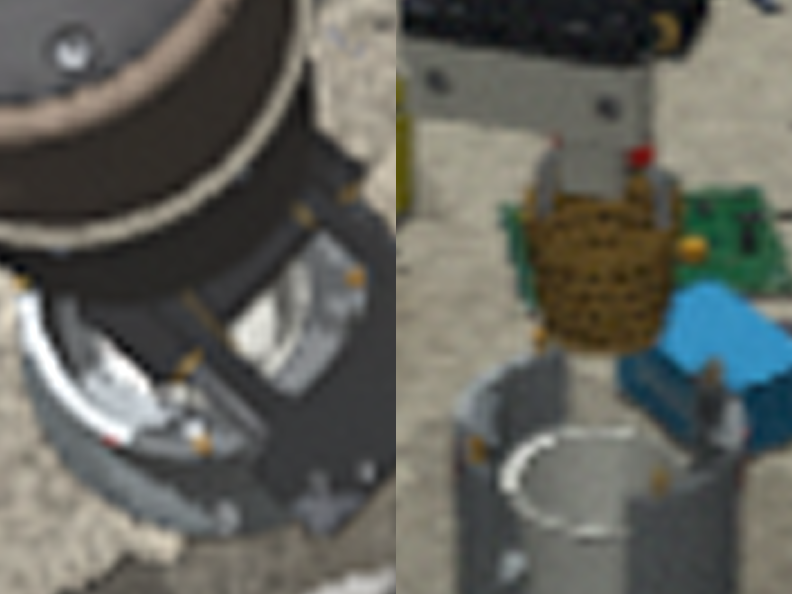

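>>> play_rows:
  commands:
    - [[0,0,0,-0.15,-0.23,0,0.3],[0,0,0,-0.15,-0.23,0,0.3],[0,0,0,-0.15,-0.23,2,0.3],[0,0,0,-0.15,-0.23,3,0.3],[0,0,0,-0.15,-0.23,4,0.3],[0,0,0,-0.15,-0.23,4,0.3],[0,0,0,-0.15,-0.23,4,0.3]]

```text
clock: 17.12
tool_pos: [0.5741, 0.0414, 0.2007]
orientation: [179.9, 0.0, -42.1]
force: [0.7, -0.1, -1.0]
opening: 0.0076
gripper_force: 29.9
```

```bash
python3 to.py .574 .0412 .135 -42.4
```

```text
t 17.1167 [0.574 0.041 0.201] [179.915   0.025 -42.086] [ 0.739 -0.139 -1.048] 0.007622554973752016 [ 23.595  12.354 -14.266   0.014 -63.468  24.312]
turn [0.001 0.    0.005] cm [0.009 0.005 6.575]
```

>>> play_rows:
  commands:
    - [[0,0,0,0,0,1.5,0.3],[0,0,0,0,0,3,0.3],[0,0,0,0,0,4.5,0.3],[0,0,0,0,0,5.5,0.3],[0,0,0,0,0,6.5,0.3],[0,0,0,0,0,6.5,0.3],[0,0,0,0,0,6.5,0.3],[0,0,0,0,0,6.5,0.3]]

```text
clock: 17.78
tool_pos: [0.5748, 0.0416, 0.137]
orientation: [-180.0, -0.0, -42.1]
force: [-0.9, -0.1, -1.3]
opening: 0.008
gripper_force: 29.9
```

```bash
python3 to.py .574 .0412 .118 -42.4
```

```text
t 17.7833 [0.575 0.042 0.137] [-179.963   -0.039  -42.078] [-0.914 -0.149 -1.258] 0.00800023889712902 [ 23.596  15.574 -19.039   0.025 -55.338  24.312]
turn [-0.001 -0.001  0.006] cm [-0.034  0.09   1.901]
```

>>> play_rows:
  commands:
    - [[0,0,0,0,0.05,0.3,0.3],[0,0,0,0,0.05,0.6,0.3],[0,0,0,0,0.05,0.9,0.3],[0,0,0,0,0.05,1.2,0.3],[0,0,0,0,0.05,1.4,0.3],[0,0,0,0,0.05,1.4,0.3],[0,0,0,0,0.05,1.4,0.3],[0,0,0,0,0.05,1.4,0.3]]

```text
clock: 18.45
tool_pos: [0.5739, 0.0412, 0.1221]
orientation: [180.0, 0.0, -42.1]
force: [0.0, -0.3, -1.9]
opening: 0.0081
gripper_force: 29.9
```

```bash
python3 to.py .574 .0412 .118 -42.4
```

```text
t 18.45 [0.574 0.041 0.122] [179.984   0.01  -42.098] [ 0.006 -0.304 -1.91 ] 0.008084626110755777 [ 23.573  16.403 -20.095  -0.003 -53.521  24.331]
turn [0.    0.    0.005] cm [ 0.006 -0.012  0.412]
```

>>> play_rows:
  commands:
    - [[0,0,0,0,0,0.1,0.3],[0,0,0,0,0,0.2,0.3],[0,0,0,0,0,0.3,0.3],[0,0,0,0,0,0.4,0.3],[0,0,0,0,0,0.4,0.3],[0,0,0,0,0,0.4,0.3]]

```text
clock: 18.95
tool_pos: [0.5738, 0.0412, 0.118]
orientation: [180.0, 0.0, -42.1]
force: [-1.8, 0.3, -0.3]
opening: 0.0078
gripper_force: 29.9
```

```bash
python3 to.py .574 .0412 .118 -42.4
```

```text
t 18.95 [0.574 0.041 0.118] [179.988   0.012 -42.1  ] [-1.796  0.332 -0.3  ] 0.007750585917632573 [ 23.574  16.649 -20.366  -0.008 -53.001  24.331]
turn [0.    0.    0.005] cm [ 0.01  -0.012  0.002]
```

>>> play_rows:
  commands:
    - [[0,0,0,-0.03,0,0.1,0.3],[0,0,0,-0.03,0,0.15,0.3],[0,0,0,-0.03,0,0.15,0.3],[0,0,0,-0.03,0,0.15,0.3]]

```text
clock: 19.28
tool_pos: [0.5737, 0.0414, 0.1166]
orientation: [180.0, 0.0, -42.1]
force: [-1.6, -0.5, -0.7]
opening: 0.008
gripper_force: 29.9
```

```bash
python3 to.py .574 .0412 .118 -42.4
```

```text
t 19.2833 [0.574 0.041 0.117] [179.996   0.003 -42.098] [-1.627 -0.521 -0.669] 0.007975141762987624 [ 23.601  16.717 -20.484  -0.002 -52.803  24.301]
turn [0.    0.    0.005] cm [ 0.033 -0.007 -0.137]
```

Fits with little force; release gently and lift.

>>> play_rows:
  commands:
    - [[0,0,0,0,0,0,1.2],[0,0,0,0,0,0,1.6],[0,0,0,0,0,0,2.2],[0,0,0,0,0,0,2.5],[0,0,0,0,0,0,2.5],[0,0,0,0,0,0,2.5],[0,0,0,0,0,0,2.5],[0,0,0,0,0,0,2.5]]

```text
clock: 19.95
tool_pos: [0.5738, 0.0414, 0.1167]
orientation: [-180.0, -0.0, -42.1]
force: [0.0, 0.4, -0.5]
opening: 0.0248
gripper_force: 0.0
```

>>> play_rows:
  commands:
    - [[0,0,0,0,0,-0.5,2.5],[0,0,0,0,0,-1.5,2.5],[0,0,0,0,0,-3,2.5],[0,0,0,0,0,-5,3],[0,0,0,0,0,-7.5,4],[0,0,0,0,0,-9,4],[0,0,0,0,0,-9,4],[0,0,0,0,0,-9,4]]

```text
clock: 20.62
tool_pos: [0.5744, 0.0416, 0.2086]
orientation: [-179.8, -0.1, -42.1]
force: [-1.0, 0.2, -0.9]
opening: 0.0394
gripper_force: 0.0
```

```bash
python3 to.py .497 .2865 .2 32.5
```

```text
t 20.6167 [0.574 0.042 0.209] [-179.834   -0.081  -42.09 ] [-0.978  0.241 -0.886] 0.03939799526716082 [ 23.604  11.888 -13.784   0.005 -64.143  24.303]
turn [-0.002 -0.003 -1.302] cm [-22.156 -12.982   0.87 ]
```

>>> play_rows:
  commands:
    - [[0,0,-0.12,-3,-1.8,0,4],[0,0,-0.24,-6,-3.5,0,4],[0,0,-0.36,-9,-5.3,0,4],[0,0,-0.48,-12,-7,0,4],[0,0,-0.6,-15,-8.8,0,4],[0,0,-0.72,-18,-10.5,0,4],[0,0,-0.84,-21,-12.3,0,4],[0,0,-0.96,-22.1,-13,0,4]]

```text
clock: 21.28
tool_pos: [0.4954, 0.2891, 0.2061]
orientation: [180.0, 0.0, 13.4]
force: [1.9, -0.4, -0.9]
opening: 0.0402
gripper_force: 0.0
```

>>> play_rows:
  commands:
    - [[0,0,-0.12,0,0,2,4],[0,0,-0.24,0,0,4,4],[0,0,-0.34,0,0,6,4],[0,0,-0.34,0,0,8,4],[0,0,-0.34,0,0,10,4],[0,0,-0.34,0,0,10,4],[0,0,-0.34,0,0,10,4],[0,0,-0.34,0,0,10,4]]

```text
clock: 21.95
tool_pos: [0.4973, 0.2862, 0.1075]
orientation: [180.0, -0.0, 32.4]
force: [0.5, 0.2, 0.2]
opening: 0.04
gripper_force: 0.0
```

```bash
python3 to.py .497 .2865 .028 32.5; python3 - <<'E'
from h import *
t=snap('top');s=snap('side')
print(proj(t,[[.5736,.0405,.132],[.574,.041,.066]]))
cv2.imwrite('pics/ag.png',np.vstack([np.hstack([crop(t,239,190,44,33,9),crop(s,273,185,44,33,9)]),np.hstack([crop(t,155,210,44,33,9),crop(s,228,170,44,33,9)])]))
E
```

```text
t 21.95 [0.497 0.286 0.108] [179.986  -0.029  32.399] [0.498 0.15  0.248] 0.039973634324129086 [ 49.464  17.149 -21.282   0.028 -51.545  72.918]
turn [ 0.    -0.001 -0.002] cm [-0.018 -0.043  7.952]
[[237.64783628 186.82887423]
 [239.08372114 189.77634778]]
```

View pics/ag.png

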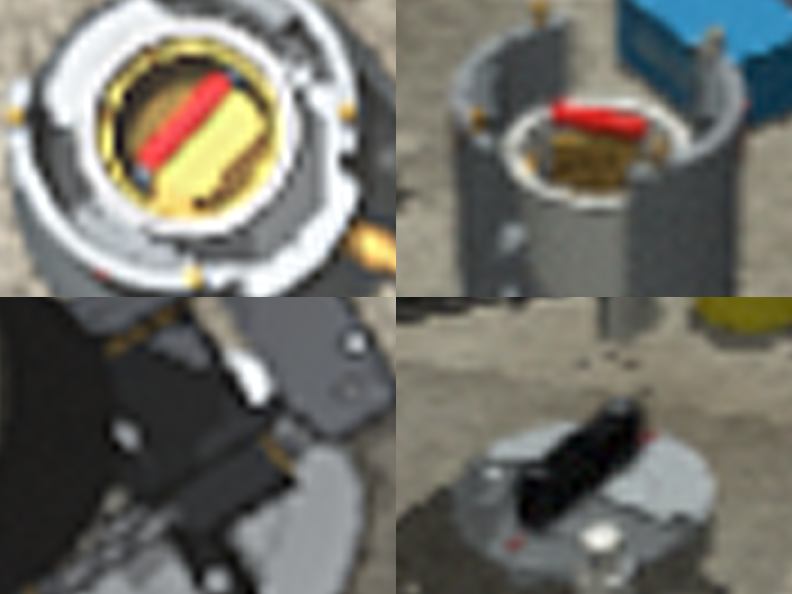

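>>> play_rows:
  commands:
    - [[0,0,0,0,0,2,4],[0,0,0,0,0,4,4],[0,0,0,0,0,6,4],[0,0,0,0,0,7,4],[0,0,0,0,0,7.5,4],[0,0,0,0,0,7.7,4],[0,0,0,0,0,7.7,4],[0,0,0,0,0,7.7,4]]

```text
clock: 22.72
tool_pos: [0.4975, 0.2865, 0.0308]
orientation: [-180.0, -0.1, 32.4]
force: [-0.3, 0.3, 0.9]
opening: 0.04
gripper_force: 0.0
```

>>> play_rows:
  commands:
    - [[0,0,0,0,0,0,4],[0,0,0,0,0,0,4],[0,0,0,0,0,0,4]]

```text
clock: 22.97
tool_pos: [0.4972, 0.2862, 0.0303]
orientation: [-180.0, -0.1, 32.4]
force: [0.2, 0.8, 0.7]
opening: 0.0398
gripper_force: 0.0
```

```bash
python3 to.py .497 .2865 .0265 32.5
```

```text
t 22.9667 [0.497 0.286 0.03 ] [-179.984   -0.058   32.39 ] [0.162 0.789 0.676] 0.03983240973695608 [ 49.465  22.622 -25.605   0.003 -41.712  72.922]
turn [-0.    -0.001 -0.002] cm [ 0.001 -0.03   0.383]
```

>>> play_rows:
  commands:
    - [[0,0,0,0,0,0.2,4],[0,0,0,0,0,0.35,4],[0,0,0,0,0,0.35,3],[0,0,0,0,0,0.35,2],[0,0,0,0,0,0.35,1.2],[0,0,0,0,0,0.35,0.8],[0,0,0,0,0,0.35,0.8],[0,0,0,0,0,0.35,0.8]]

```text
clock: 23.63
tool_pos: [0.4969, 0.2861, 0.0262]
orientation: [-180.0, -0.0, 32.4]
force: [-0.3, 0.8, -0.2]
opening: 0.0138
gripper_force: 30.0
```

>>> play_rows:
  commands:
    - [[0,0,0,0,0,0,0.8],[0,0,0,0,0,0,0.8],[0,0,0,0,0,0,0.8]]

```text
clock: 23.88
tool_pos: [0.4969, 0.2861, 0.0262]
orientation: [-180.0, -0.0, 32.4]
force: [-0.5, 0.6, -0.8]
opening: 0.0138
gripper_force: 30.0
```

```bash
python3 to.py .574 .0412 .20 47.6
```

```text
t 23.8833 [0.497 0.286 0.026] [-179.997   -0.007   32.392] [-0.492  0.554 -0.848] 0.01383002417607195 [ 49.47   22.951 -25.791  -0.001 -41.25   72.922]
turn [-0.    -0.    -0.265] cm [ -6.607  24.805 -17.38 ]
```

>>> play_rows:
  commands:
    - [[0,0,0,0,0,-0.5,0.8],[0,0,0,0,0,-2,0.8],[0,0,0,0,0,-5,0.8],[0,0,0,0,0,-8.5,0.8],[0,0,0,0,0,-12,0.8],[0,0,0,0,0,-15,0.8],[0,0,0,0,0,-17,0.8],[0,0,0,0,0,-17.4,0.8]]

```text
clock: 24.55
tool_pos: [0.4983, 0.2869, 0.2051]
orientation: [-180.0, -0.4, 32.4]
force: [0.4, 0.7, -1.5]
opening: 0.0138
gripper_force: 30.0
```

>>> play_rows:
  commands:
    - [[0,0,-0.04,-0.4,1.5,0,0.8],[0,0,-0.08,-1.2,4.5,0,0.8],[0,0,-0.13,-2.1,8,0,0.8],[0,0,-0.18,-3,11.5,0,0.8],[0,0,-0.22,-3.9,15,0,0.8],[0,0,-0.26,-4.9,18.5,0,0.8],[0,0,-0.265,-5.8,22,0,0.8],[0,0,-0.265,-6.6,24.8,0,0.8]]

```text
clock: 25.22
tool_pos: [0.5736, 0.0387, 0.1994]
orientation: [-180.0, 0.1, 47.6]
force: [1.1, 1.1, -2.2]
opening: 0.0138
gripper_force: 30.0
```

>>> play_rows:
  commands:
    - [[0,0,0,0,0,0,0.8],[0,0,0,0,0,0,0.8],[0,0,0,0,0,0,0.8],[0,0,0,0,0,0,0.8]]

```text
clock: 25.55
tool_pos: [0.5736, 0.0418, 0.1998]
orientation: [-180.0, 0.0, 47.6]
force: [0.6, -0.2, -0.8]
opening: 0.0137
gripper_force: 30.0
```

```bash
python3 to.py .574 .0412 .16 47.6
```

```text
t 25.55 [0.574 0.042 0.2  ] [-179.97     0.033   47.605] [ 0.634 -0.151 -0.844] 0.013671802568142244 [ 23.641  12.331 -14.413  -0.016 -63.299 113.971]
turn [-0.001  0.001  0.   ] cm [-0.012  0.075  3.982]
```

>>> play_rows:
  commands:
    - [[0,0,0,0,0.06,0.5,0.8],[0,0,0,0,0.06,1.5,0.8],[0,0,0,0,0.06,2.5,0.8],[0,0,0,0,0.06,3.3,0.8],[0,0,0,0,0.06,4,0.8],[0,0,0,0,0.06,4,0.8],[0,0,0,0,0.06,4,0.8],[0,0,0,0,0.06,4,0.8]]

```text
clock: 26.22
tool_pos: [0.5737, 0.0408, 0.1598]
orientation: [-179.9, 0.1, 47.6]
force: [-2.4, 1.2, -4.1]
opening: 0.0137
gripper_force: 30.0
```

```bash
python3 to.py .574 .0412 .1487 47.6
```

```text
t 26.2167 [0.574 0.041 0.16 ] [-179.931    0.083   47.559] [-2.414  1.21  -4.094] 0.01366238683914839 [ 23.524  14.312 -17.421  -0.034 -58.371 114.053]
turn [-0.001  0.001 -0.001] cm [ 0.056 -0.005  1.106]
```

>>> play_rows:
  commands:
    - [[0,0,0,0,0,0.2,0.8],[0,0,0,0,0,0.4,0.8],[0,0,0,0,0,0.6,0.8],[0,0,0,0,0,0.6,0.8],[0,0,0,0,0,0.6,0.8],[0,0,0,0,0,0.6,0.8]]

```text
clock: 26.72
tool_pos: [0.5738, 0.0409, 0.1548]
orientation: [-180.0, 0.0, 47.6]
force: [-6.6, 2.1, 1.6]
opening: 0.0139
gripper_force: 30.0
```

```bash
python3 to.py .574 .0412 .1487 47.6
```

```text
t 26.7167 [0.574 0.041 0.155] [-179.963    0.013   47.565] [-6.556  2.062  1.641] 0.013907251824598706 [ 23.53   14.539 -17.824  -0.034 -57.664 114.053]
turn [-0.001  0.    -0.001] cm [ 0.041 -0.006  0.614]
```

>>> play_rows:
  commands:
    - [[0,0,0,-0.03,-0.15,0,0.8],[0,0,0,-0.03,-0.15,0,0.8],[0,0,0,-0.03,-0.15,0,0.8],[0,0,0,-0.03,-0.15,0,0.8]]

```text
clock: 27.05
tool_pos: [0.5736, 0.0415, 0.1549]
orientation: [180.0, -0.0, 47.6]
force: [-2.3, -1.2, 1.3]
opening: 0.0136
gripper_force: 30.0
```

```bash
python3 to.py .574 .0412 .1487 47.6
```

```text
t 27.05 [0.574 0.041 0.155] [179.952  -0.041  47.581] [-2.334 -1.191  1.342] 0.013592837905775163 [ 23.638  14.465 -17.953   0.032 -57.525 113.925]
turn [ 0.001 -0.001 -0.   ] cm [0.009 0.051 0.616]
```

>>> play_rows:
  commands:
    - [[0,0,0,-0.08,-0.05,0,0.8],[0,0,0,-0.08,-0.05,0,0.8],[0,0,0,-0.08,-0.05,0.2,0.8],[0,0,0,-0.08,-0.05,0.3,0.8],[0,0,0,-0.08,-0.05,0.4,0.8],[0,0,0,-0.08,-0.05,0.4,0.8],[0,0,0,-0.08,-0.05,0.4,0.8]]

```text
clock: 27.63
tool_pos: [0.5734, 0.0415, 0.1511]
orientation: [179.9, -0.1, 47.6]
force: [0.6, -1.6, 7.1]
opening: 0.0137
gripper_force: 30.0
```

```bash
python3 to.py .574 .0412 .1487 47.6
```

```text
t 27.6333 [0.573 0.041 0.151] [179.905  -0.098  47.597] [ 0.616 -1.609  7.099] 0.013749487781860898 [ 23.659  14.607 -18.311   0.056 -56.954 113.908]
turn [ 0.002 -0.002 -0.   ] cm [0.022 0.064 0.244]
```

>>> play_rows:
  commands:
    - [[0,0,0,0,0,0.1,0.8],[0,0,0,0,0,0.2,0.8],[0,0,0,0,0,0.28,0.8],[0,0,0,0,0,0.28,0.8],[0,0,0,0,0,0.28,0.8]]

```text
clock: 28.05
tool_pos: [0.5734, 0.0415, 0.1488]
orientation: [179.9, -0.1, 47.6]
force: [-0.6, -1.4, 10.3]
opening: 0.014
gripper_force: 30.0
```

```bash
python3 to.py .5735 .0412 .1487 -27.4
```

```text
t 28.05 [0.573 0.041 0.149] [179.892  -0.107  47.609] [-0.642 -1.408 10.34 ] 0.013990873607852956 [ 23.664  14.728 -18.491   0.067 -56.64  113.908]
turn [ 0.    -0.003  1.309] cm [-0.014  0.025  0.011]
```

>>> play_rows:
  commands:
    - [[0,0,0.08,0,0,0.03,0.8],[0,0,0.16,0,0,0.03,0.8],[0,0,0.25,0,0,0.03,0.8],[0,0,0.34,0,0,0.03,0.8],[0,0,0.43,0,0,0.03,0.8],[0,0,0.52,0,0,0.03,0.8],[0,0,0.61,0,0,0.03,0.8],[0,0,0.7,0,0,0.03,0.8]]

```text
clock: 28.72
tool_pos: [0.5736, 0.0422, 0.1487]
orientation: [-180.0, -0.2, 7.3]
force: [-3.2, 2.6, 10.5]
opening: 0.014
gripper_force: 30.2
```

```bash
python3 to.py .5735 .0412 .1485 -27.4
```

```text
t 28.7167 [0.574 0.042 0.149] [-179.97    -0.194    7.3  ] [-3.241  2.617 10.473] 0.013993096546839532 [ 23.703  14.734 -18.489   0.031 -56.583  73.58 ]
turn [-0.002 -0.003  0.606] cm [-0.022  0.095  0.016]
```

>>> play_rows:
  commands:
    - [[0,0,0.08,0,0,0.02,0.8],[0,0,0.16,0,0,0.02,0.8],[0,0,0.25,0,0,0.02,0.8],[0,0,0.34,0,0,0.02,0.8],[0,0,0.43,0,0,0.02,0.8],[0,0,0.52,0,0,0.02,0.8],[0,0,0.59,0,0,0.02,0.8],[0,0,0.6,0,0,0.02,0.8]]

```text
clock: 29.38
tool_pos: [0.5735, 0.0424, 0.1484]
orientation: [-179.8, -0.1, -27.1]
force: [-0.5, 3.3, 11.6]
opening: 0.014
gripper_force: 30.1
```

```bash
python3 to.py .5735 .0412 .1485 -27.4;python3 -c "
from plant import ctrl;print(ctrl.get_obs()['moment'])"
```

```text
t 29.3833 [0.574 0.042 0.148] [-179.847   -0.128  -27.079] [-0.546  3.321 11.613] 0.01398435861417255 [ 23.716  14.744 -18.5     0.003 -56.557  39.203]
turn [-0.003 -0.002  0.006] cm [ 0.055  0.111 -0.008]
[1.1385284  0.79559116 0.3048531 ]
```

>>> play_rows:
  commands:
    - [[0,0,0.005,0,0,-0.1,0.8],[0,0,0.005,0,0,-0.2,0.8],[0,0,0.005,0,0,-0.3,0.8],[0,0,0.005,0,0,-0.4,0.8],[0,0,0.005,0,0,-0.48,0.8],[0,0,0.005,0,0,-0.48,0.8],[0,0,0.005,0,0,-0.48,0.8]]

```text
clock: 29.97
tool_pos: [0.5733, 0.0423, 0.1524]
orientation: [-179.9, -0.1, -27.2]
force: [0.4, 2.0, 6.3]
opening: 0.0137
gripper_force: 30.0
```

```bash
python3 to.py .5735 .0412 .1532 -27.4
```

```text
t 29.9667 [0.573 0.042 0.152] [-179.867   -0.09   -27.155] [0.423 2.031 6.31 ] 0.013720399837723739 [ 23.705  14.53  -18.196  -0.016 -57.114  39.149]
turn [-0.002 -0.002  0.004] cm [ 0.069  0.094 -0.076]
```

>>> play_rows:
  commands:
    - [[0,0,0.004,0,0,-0.05,0.8],[0,0,0.004,0,0,-0.1,0.8],[0,0,0.004,0,0,-0.15,0.8],[0,0,0.004,0,0,-0.15,0.8],[0,0,0.004,0,0,-0.15,0.8]]

```text
clock: 30.38
tool_pos: [0.5731, 0.0422, 0.1532]
orientation: [-179.9, -0.1, -27.4]
force: [3.7, 3.4, -0.2]
opening: 0.0137
gripper_force: 30.0
```

```bash
python3 to.py .5735 .0412 .1532 -27.4
```

```text
t 30.3833 [0.573 0.042 0.153] [-179.895   -0.055  -27.41 ] [ 3.714  3.444 -0.208] 0.013742031619938241 [ 23.69   14.495 -18.124  -0.027 -57.265  38.914]
turn [-0.002 -0.001 -0.   ] cm [0.079 0.07  0.003]
```

>>> play_rows:
  commands:
    - [[0,0,0,0,0,0,2],[0,0,0,0,0,0,3],[0,0,0,0,0,0,4],[0,0,0,0,0,0,4],[0,0,0,0,0,0,4],[0,0,0,0,0,0,4],[0,0,0,0,0,-1,4],[0,0,0,0,0,-3,4]]

```text
clock: 31.05
tool_pos: [0.5707, 0.0409, 0.1817]
orientation: [179.8, 0.2, -27.5]
force: [-0.6, 0.3, -0.1]
opening: 0.0398
gripper_force: 0.0
```

>>> play_rows:
  commands:
    - [[0,0,0,0,0,-3,4],[0,0,0,0,0,-6,4],[0,0,0,-3,-3,-8,4],[0,0,0,-6,-6,-8,4],[0,0,0,-9,-9,-8,4],[0,0,0,-12,-12,-8,4],[0,0,0,-12,-12,-8,4],[0,0,0,-12,-12,-8,4]]

```text
clock: 31.72
tool_pos: [0.5202, 0.2056, 0.2641]
orientation: [-179.9, -0.0, -27.2]
force: [0.1, -0.6, 0.1]
opening: 0.0397
gripper_force: 0.0
```

```bash
python3 - <<'E'
from h import *
print(ctrl.get_obs()['tool_pos'])
t=snap('top');s=snap('side')
for x,n in((t,'top'),(s,'side')):
    print(n,[(d['bbox'],d['conf']) for k in('lid','lid_bar') for d in ctrl.find_in(x,k)[:2]],proj(x,[[.5735,.0415,.1625],[.5735,.0415,.1495]]))
cv2.imwrite('pics/ah.png',np.hstack([crop(t,238,188,44,60,9),crop(s,273,178,44,60,9)]))
E
```

```text
[0.52021827 0.20562261 0.2641155 ]
top [([217.0, 162.7, 40.3, 43.4], 0.97), ([218.1, 167.3, 40.2, 39.2], 0.7)] [[236.46585636 185.33041189]
 [236.81516813 185.99242655]]
side [([257.5, 167.8, 31.1, 21.8], 0.71), ([259.3, 166.0, 32.9, 22.4], 0.77)] [[273.59514728 172.58312437]
 [273.60237294 175.98477837]]
```

View pics/ah.png

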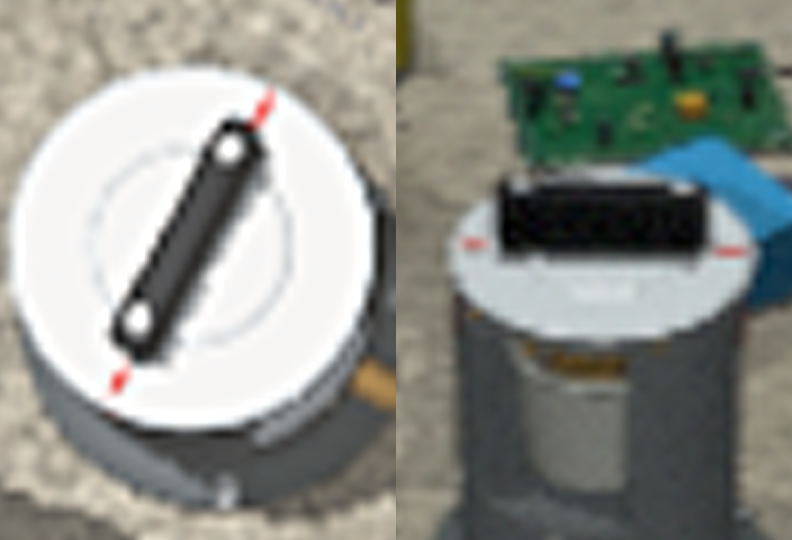

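The lid lies flat and centred at (192,248) in the top crop. Its bar points along the red lines, from (265,105) to (118,385), and the cup rim and strainer show level underneath in the side crop. Handing in.

```bash
python3 -c "
from plant import ctrl;print(ctrl.close_job())"
```

```text
the job is handed in; nothing more can be done
None
```

The job is handed in at about 32 s on the robot's clock: the cup and strainer are seated and let go, and the lid is locked with its bar on the red lines and the arm clear; the hand-in call gave no verdict back.

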